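Press the round air flask into the spring cradle and hold it

TASK

Take the round-bodied air flask with the narrow neck out of the cluttered parts bin and set it upright, round end down, in the ring of the spring cradle. Push the flask down so that it presses the ring to the bottom of its travel, and finish while still holding it down there by the flask, not by pushing on the ring. Leave the other parts in the bin and on the bench where they are.

Things in the scene. Friction and masses are not known exactly. Their poses are not given: they have to be found in the camera images.
- flask_center (a point): Loose aluminium air flask, about 0.2 kg, upright in the bin, the tallest thing there; this point is on its axis half-way up, 53 mm above its flat 32 mm foot; z up. 106 mm high. Ball body 60 mm across, centre 22 mm below this point, top 8 mm above it; straight neck 24 mm across from 8 to 48 mm above it, then a rim 30 mm across, 5 mm thick. Grip the neck from above.
- cradle: Fixed spring cradle; origin under its centre, on the bench. Grey-painted steel base 90 (x) by 130 (y) by 15 mm; two upright posts 50 mm to either side along its y, with black caps 18 mm across, up to 75 mm above the bench; between them an aluminium ring slides up and down on springs. Yaw up to 0.6 rad.
- ring_seat (a point): Centre of the ring's upper edge, z up; moves with the ring. Ring 68 mm outside, 48 mm inside diameter, 10 mm high, open through. Upper edge 60 mm above the bench at rest, 40 mm at the bottom of travel. The flask's ball sits on the hole's edge: seated, flask_center is about 40 mm above this point and the foot 13 mm below it.
- ring (a joint): How far the ring is pressed down, in m: 0 at rest (top), 0.020 at the bottom stop. Springs push it up with 4 N at the top, rising evenly to 12 N at the bottom; it springs back when let go. The flask's own weight does not press it down.
- bin: Open grey plastic parts bin, fixed; origin at the centre of its underside on the bench. 200 (x) by 260 (y) by 55 mm high, walls and floor 4 mm thick (walls of 55 mm above the bench). It stands at any yaw up to 0.4 rad; bin and cradle may be on either side of each other.
- tank: A straight cylindrical air tank standing in the bin, 44 mm across, 68 mm high with its brass stub; to be left alone. Origin under its centre.
- wheel: A black rubber wheel lying flat in the bin, 62 mm across, 26 mm high; to be left alone. Origin under its centre.
- gear: A steel gear with a hub lying flat in the bin, 61 mm across, 22 mm high; to be left alone. Origin under its centre.
- bracket0: A small steel angle bracket lying in the bin, 13 by 44 by 13 mm; to be left alone. Origin under its centre.
- bracket1: A second such bracket in the bin; to be left alone.
- channel: A loose perforated steel channel on the bench, 200 (x) by 34 by 16 mm; to be left alone. Origin under its centre.
- screwdriver: A screwdriver lying on the bench beyond the bin and cradle, about 200 mm long along its x; to be left alone. Origin under its middle.
- handset: A grey two-stick remote control lying on the bench, about 135 by 165 by 49 mm; to be left alone. Origin under the middle of its main body.
Things that resemble listed ones, but are neither listed nor needed, are in the scene too. What is shaped like the cradle but yellow is not meant. What is shaped like the part that bears flask_center but turquoise is not meant.

How it is judged:
By the outcome, as a careful person would: the job done as asked, in the order asked, and still so for the second after the job is handed in, while the arm keeps its last pose, push and grip.
It also fails if it takes over 45 s, if anything falls off the work surface, if the arm or the gripper's body presses on something with over 40 N, if the wrist force passes 120 N, or if a joint passes its speed limit or range.

ROBOT

A 6-joint arm with a two-finger parallel gripper is mounted at the origin on the work surface. World frame = base frame: x ahead of the robot, y to its left, z up, the work surface at z = 0. Lengths are in m, angles in rad, forces in N, time in s.
With the tool pointing down it reaches from about 0.3 to 0.75 m from the base axis. Payload 8.5 kg.
Tool frame: the origin (TCP) lies at the very end of the fingers, on their centre line; the grasp point (between the pads) lies bot.tcp_to_grasp behind it (bot.tcp_to_grasp is the distance from the TCP to the grasp point, in m); z points along the fingers, y is the line along which they close (so a half turn about z gives the same grasp; the last joint's range is limited). The gripper opens to 85 mm and grips with 20 to 120 N. Pads are 22 mm wide; open, the fingers measure 114 mm over their backs; the gripper's body (76 mm by 85 mm) begins 54 mm behind the grasp point. The pads swing forward as they close: fully open they stand 13 mm farther back than shut.
Start: joints at [1.102, 0.381, 1.297, -0, 1.464, -0.215], TCP at [0.138, 0.532, 0.231] pointing down, gripper open.
Joint ranges: [-3.11, 3.11], [-0.89, 2.33], [0.22, 2.48], [-1.42, 4.56], [0.17, 2.85], [-2.88, 2.88]. Speed limits (rad/s): [2.39, 2.39, 3.14, 3.14, 3.14, 3.14].

INTERFACE

Orientations are given as a 3x3 rotation matrix whose columns are the frame's x, y, z axes.
In Python, from workcell import monitor, vision, bot gives the robot as it stands.
- The arm moves only by the tool step_arm, never from a script. Its argument "series" is a list of rows, each an object of numbers: "x", "y", "z": the shift along the tool's x, y, z as a fraction of full scale; "roll": the turn about the tool's z as a fraction of full scale; "claw": the closure, from -1 (fully open) to 1 (shut). In form: [{"x": .., "y": .., "z": .., "roll": .., "claw": ..}, ...]. A call has 1 to 20 rows; each row is the pose to reach, as a shift and turn from the pose commanded when the call began, along the tool's axes at that moment; what a row does not reach only later rows make up. Full scale, the value 1, is 0.3 m for a shift and 1.5 rad for a turn. A row lasts 1/10 s, in which the tool goes at most 50 mm and 8.59 degrees, less where a joint would pass 70% of its speed; a pose out of reach is approached as far as the arm can. A call with a number of a shift or a turn outside -1 to 1 is refused whole. A call with a gripper value outside its range is refused whole. The fingers move at their own pace and stop on an object; "grip_force" is the grip in N (left out, the last holds). Time passes only in rows, so rows that repeat a pose let the fingers close. It gives the time, the measured TCP pose, the force, the opening and the grip force at its end, in the units of the state.
- monitor.get_obs(): the state, without advancing time (a new reading comes with each control period).
- vision.grab_frame(name): name is "scene" or "side" or "wrist"; returns (picture, depth): 400x640x3 uint8, blue, green, red; 400x640 float32, m along the optical axis (not along the pixel's ray), 0 where there is no reading.
- vision.camera_model(name): a dict with "fov_y" (degrees; the focal length in pixels is half the picture's height over the tangent of half this angle, whatever the lens; pixels are square), "cx", "cy" (the principal point, pixels), "extrinsics" (4x4, takes a point from camera to world coordinates). Camera axes: x right, y down, z forward; pixel columns grow to the right and rows downward; lengths in m; the calibration is good to about 2 mm. A picture is of the moment at which its call begins: read the wrist's pose just before it. camera_model takes no time and is no camera call; for the wrist camera it gives the pose at the moment of the call.
- bot.hand_in(): hands the job in; it is judged then, once.
The state is a dict: "time_s": time; "joint_pos": joint angles; "qd": joint speeds; "joint_torque": joint torques, N m; "tcp_pos": TCP position; "orientation": TCP orientation; "ft_force": force on the tool from outside, world axes, zero at the start; "moment": the same for the moment, N m; "opening": finger opening in m; "grip_force": force on a finger pad.
Only numpy, scipy, OpenCV 4.12 (cv2) and the standard library are available. Lean on these libraries where they do the work, as an engineer would, in place of code of your own. Each camera call takes 0.05 s, during which the arm holds its last target. There are 200 camera calls.

## Working session

There is one attempt and no reset: what is moved stays moved. The work goes in short steps, Python scripts to look and compute and a tool call to move; the robot and the scene stay as the last step left them, time stands still between calls to the robot, and variables do not carry over. Pictures are saved under pics/ and viewed, at most 10 in all, crops included, and the job is handed in when it is done.

Besides the shell and the picture viewer there is one more tool, called after "Call:" as a command line: name --argument value ..., lists and objects as JSON in quotes. step_arm: Moves the arm, as the interface text tells. Shift numbers are shares of 0.3 m and turn numbers shares of 1.5 rad, none past 1 either way. Its arguments: {"type":"object","properties":{"series":{"type":"array"},"grip_force":{"type":"number"}},"required":["series"]}

```bash
mkdir -p pics; cat > h.py <<'E'
import numpy as np, cv2
from workcell import monitor, vision, bot
def grab(n):
    m=vision.camera_model(n); p,d=vision.grab_frame(n)
    return p,d,m
def pts(d,m):
    f=200/np.tan(np.radians(m["fov_y"])/2); v,u=np.mgrid[0:400,0:640]
    c=np.stack([(u-m["cx"])/f*d,(v-m["cy"])/f*d,d],-1); E=np.array(m["extrinsics"])
    return c@E[:3,:3].T+E[:3,3]
E
python3 - <<'E'
from h import *
for n in ("scene","side"):
    p,d,m=grab(n); cv2.imwrite(f"pics/{n}0.png",p); np.savez(f"{n}0.npz",p=p,d=d,w=pts(d,m))
    print(n,m["fov_y"],np.array(m["extrinsics"]).round(3).tolist(),(d>0).mean())
print(bot.tcp_to_grasp); o=monitor.get_obs(); print(o["orientation"],o["time_s"],o["opening"])
E
```

```text
scene 47.873253806695175 [[-0.332, 0.715, -0.615, 1.429], [0.943, 0.262, -0.204, 0.271], [0.015, -0.648, -0.762, 1.14], [0.0, 0.0, 0.0, 1.0]] 0.99616796875
side 55.612542711608945 [[0.99, -0.092, 0.103, 0.444], [-0.137, -0.55, 0.824, -1.212], [-0.019, -0.83, -0.557, 0.865], [0.0, 0.0, 0.0, 1.0]] 0.99607421875
0.0187
[[-9.67973847e-01  2.51050266e-01 -6.28659021e-04]
 [ 2.51050858e-01  9.67973182e-01 -1.17747329e-03]
 [ 3.12920091e-04 -1.29758874e-03 -9.99999109e-01]] 0.1 0.08536110300668055
```

View pics/scene0.png

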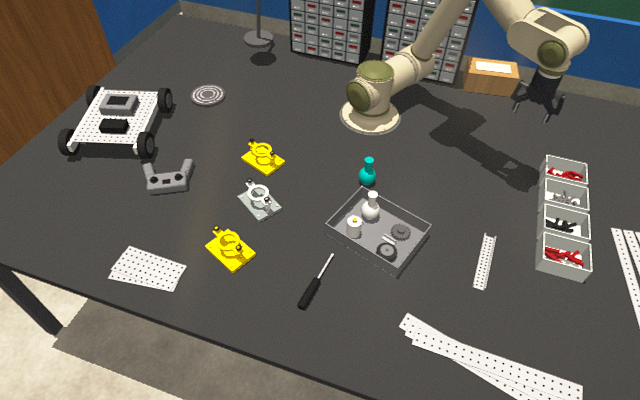

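View pics/side0.png

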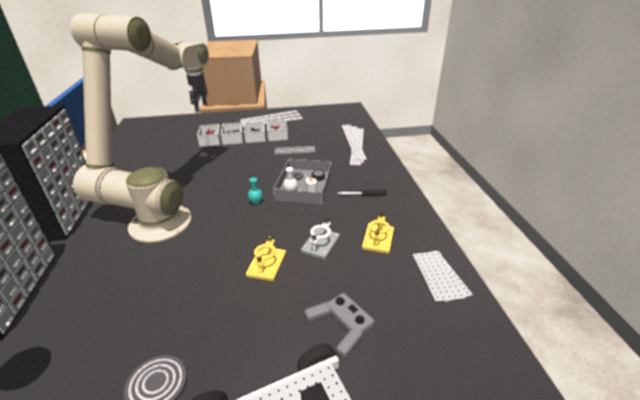

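The scene view shows the flask at about (372,205) in the bin, with the turquoise decoy at (368,172). The grey cradle is at (259,198), between two yellow ones. In the side view, the flask is at about (290,180) and the cradle at (320,238).

```bash
python3 - <<'E'
from h import *
def show(n,box,z0,z1,b):
    z=np.load(n+"0.npz"); w=z["w"]; p=z["p"].astype(int)
    u0,u1,v0,v1=box; W=w[v0:v1,u0:u1].reshape(-1,3); P=p[v0:v1,u0:u1].reshape(-1,3)
    s=(W[:,2]>z0)&(W[:,2]<z1)&(np.ptp(P,axis=1)<40)&b(P)
    S=W[s]; print(n,z0,z1,s.sum(),np.median(S,0).round(3),S.min(0).round(3),S.max(0).round(3))
t=lambda P:P[:,0]>-1
for n,fb,cb in (("scene",(358,385,188,225),(235,285,175,222)),("side",(280,300,165,195),(300,342,215,258))):
    show(n,fb,.1,.125,t); show(n,fb,.075,.1,t); show(n,cb,.045,.07,lambda P:P.min(1)>120); show(n,cb,.008,.022,t); show(n,cb,.066,.09,t)
z=np.load("scene0.npz")["w"]; print(z[300,150],z[245,380])
E
```

```text
scene 0.1 0.125 68 [0.508 0.137 0.109] [0.491 0.122 0.1  ] [0.52  0.151 0.114]
scene 0.075 0.1 39 [0.515 0.138 0.087] [0.506 0.126 0.075] [0.52  0.149 0.099]
scene 0.045 0.07 244 [ 0.583 -0.217  0.059] [ 0.545 -0.273  0.046] [ 0.621 -0.162  0.07 ]
scene 0.008 0.022 642 [ 0.593 -0.215  0.015] [ 0.495 -0.295  0.008] [ 0.653 -0.14   0.022]
scene 0.066 0.09 49 [ 0.6   -0.184  0.073] [ 0.545 -0.266  0.066] [ 0.619 -0.168  0.081]
side 0.1 0.125 30 [0.505 0.132 0.111] [0.493 0.118 0.1  ] [0.518 0.151 0.114]
side 0.075 0.1 31 [0.504 0.127 0.09 ] [0.493 0.118 0.076] [0.516 0.138 0.099]
side 0.045 0.07 210 [ 0.58  -0.223  0.059] [ 0.54  -0.272  0.046] [ 0.618 -0.175  0.064]
side 0.008 0.022 530 [ 0.581 -0.236  0.015] [ 0.511 -0.298  0.008] [ 0.651 -0.147  0.021]
side 0.066 0.09 36 [ 0.558 -0.253  0.075] [ 0.544 -0.27   0.07 ] [ 0.615 -0.169  0.079]
[ 1.00703495 -0.35872699  0.00342491] [0.62227515 0.19914139 0.02534547]
```

Call:
step_arm --series '[{"x": -0.76, "y": -0.485, "z": -0.1, "claw": -1}, {"x": -0.76, "y": -0.485, "z": -0.1, "claw": -1}, {"x": -0.76, "y": -0.485, "z": -0.1, "claw": -1}, {"x": -0.76, "y": -0.485, "z": -0.1, "claw": -1}, {"x": -0.76, "y": -0.485, "z": -0.1, "claw": -1}, {"x": -0.76, "y": -0.485, "z": -0.1, "claw": -1}]' --grip_force 40

```text
invalid input at $.series[0]: expected keys x, y, z, roll, claw
```

Call:
step_arm --series '[{"x": -0.76, "y": -0.485, "claw": -1}, {"x": -0.76, "y": -0.485, "claw": -1}, {"x": -0.76, "y": -0.485, "claw": -1}, {"x": -0.76, "y": -0.485, "claw": -1}, {"x": -0.76, "y": -0.485, "claw": -1}, {"x": -0.76, "y": -0.485, "claw": -1}, {"x": -0.76, "y": -0.485, "claw": -1}]'

```text
invalid input at $.series[0]: expected keys x, y, z, roll, claw
```

```bash
cat > look.py <<'E'
import sys
from h import *
n=sys.argv[1]; o=monitor.get_obs(); p,d,m=grab("wrist"); cv2.imwrite(f"pics/{n}.png",p); np.savez(f"{n}.npz",p=p,d=d,w=pts(d,m))
print(o["time_s"],np.round(o["tcp_pos"],4),np.round(o["orientation"],3).tolist(),np.round(o["ft_force"],1)); print(np.round(m["extrinsics"],3).tolist())
E
python3 look.py w1
```

```text
0.1 [0.138  0.5321 0.2308] [[-0.968, 0.251, -0.001], [0.251, 0.968, -0.001], [0.0, -0.001, -1.0]] [ 0.3 -0.2  0.7]
[[0.252, 0.92, 0.3, 0.062], [0.968, -0.239, -0.079, 0.551], [-0.001, 0.31, -0.951, 0.373], [0.0, 0.0, 0.0, 1.0]]
```

View pics/w1.png

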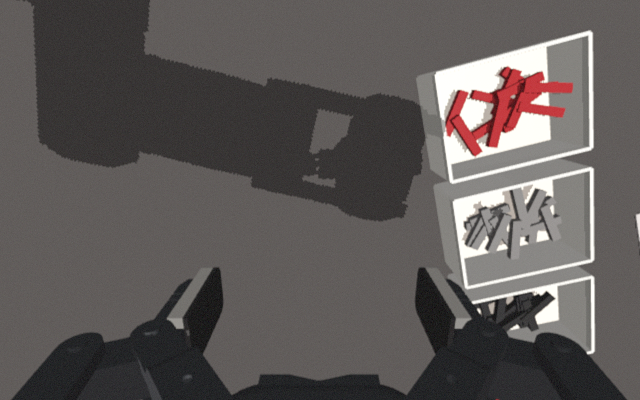

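The move was refused because every row needs all five keys, so this picture still shows the start pose: bins at the upper right, and the fingers at the bottom (195,310) and (440,310).

Call:
step_arm --series '[{"x": -0.76, "y": -0.485, "z": -0.1, "roll": 0, "claw": -1}, {"x": -0.76, "y": -0.485, "z": -0.1, "roll": 0, "claw": -1}, {"x": -0.76, "y": -0.485, "z": -0.1, "roll": 0, "claw": -1}, {"x": -0.76, "y": -0.485, "z": -0.1, "roll": 0, "claw": -1}, {"x": -0.76, "y": -0.485, "z": -0.1, "roll": 0, "claw": -1}, {"x": -0.76, "y": -0.485, "z": -0.1, "roll": 0, "claw": -1}]' --grip_force 40

```text
time_s: 0.75
tcp_pos: [0.3243, 0.3318, 0.2616]
orientation: [[-0.967, 0.254, 0.001], [0.254, 0.967, -0.0], [-0.001, -0.0, -1.0]]
ft_force: [-0.1, 0.5, -0.6]
opening: 0.0855
grip_force: 0.0
```

Call:
step_arm --series '[{"x": -0.66, "y": -0.485, "z": -0.1, "roll": 0, "claw": -1}, {"x": -0.66, "y": -0.485, "z": -0.1, "roll": 0, "claw": -1}, {"x": -0.66, "y": -0.485, "z": -0.1, "roll": 0, "claw": -1}, {"x": -0.66, "y": -0.485, "z": -0.1, "roll": 0, "claw": -1}, {"x": -0.66, "y": -0.485, "z": -0.1, "roll": 0, "claw": -1}, {"x": -0.66, "y": -0.485, "z": -0.1, "roll": 0, "claw": -1}, {"x": -0.66, "y": -0.485, "z": -0.1, "roll": 0, "claw": -1}, {"x": -0.66, "y": -0.485, "z": -0.1, "roll": 0, "claw": -1}]'

```text
time_s: 1.55
tcp_pos: [0.4767, 0.1444, 0.2911]
orientation: [[-0.968, 0.25, -0.001], [0.25, 0.968, 0.0], [0.001, -0.0, -1.0]]
ft_force: [-0.7, 0.5, 0.3]
opening: 0.0853
grip_force: 0.0
```

```bash
python3 look.py w2
```

```text
1.55 [0.4767 0.1444 0.2911] [[-0.968, 0.25, -0.001], [0.25, 0.968, 0.0], [0.001, -0.0, -1.0]] [-0.7  0.5  0.3]
[[0.251, 0.921, 0.299, 0.401], [0.968, -0.238, -0.077, 0.163], [0.0, 0.309, -0.951, 0.434], [0.0, 0.0, 0.0, 1.0]]
```

View pics/w2.png

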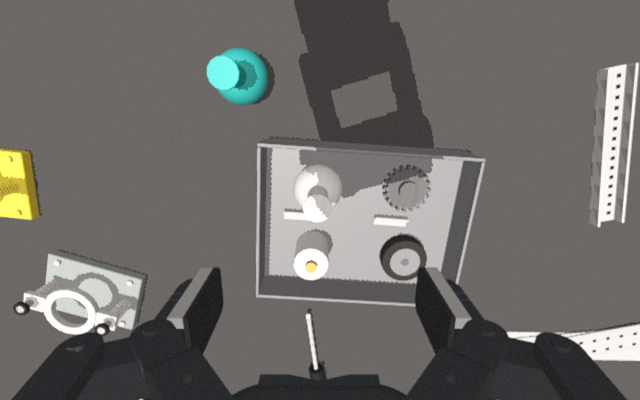

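The wrist view shows the flask's rim at about (317,207), with the tank at (311,258) beyond it and the gear at (407,188). The cradle is at (75,310), with caps at (22,308) and (102,329). The left and right sides of the neck are clear for the fingers.

```bash
cat > meas.py <<'E'
import sys
from h import *
def circ(S): 
    (c,r)=cv2.minEnclosingCircle(S[:,:2].astype(np.float32)); return np.round(c,4),round(r,4),len(S),S[:,2].max().round(4)
z=np.load(sys.argv[1]+".npz"); w=z["w"].reshape(-1,3); p=z["p"].reshape(-1,3).astype(int)
near=lambda c,r:np.hypot(w[:,0]-c[0],w[:,1]-c[1])<r
f=w[near((.506,.136),.045)&(w[:,2]>.102)&(w[:,2]<.125)]
if len(f): print("rim",circ(f),np.median(f,0).round(4))
c=near((.58,-.22),.09)
r=w[c&(w[:,2]>.05)&(w[:,2]<.066)&(p.min(1)>110)&near((.58,-.22),.045)]
if len(r): print("ring",circ(r),np.median(r[:,2]))
k=w[c&(w[:,2]>.068)&(w[:,2]<.09)&(p.max(1)<90)]
if len(k)>5:
    _,l,cc=cv2.kmeans(k.astype(np.float32),2,None,(3,50,1e-5),5,cv2.KMEANS_PP_CENTERS); 
    for i in (0,1): print("cap",circ(k[l[:,0]==i]))
E
python3 meas.py w2; python3 meas.py scene0; python3 meas.py side0
```

```text
rim (array([0.5069, 0.1341]), 0.015, 641, np.float64(0.1119)) [0.5061 0.1343 0.1098]
ring (array([ 0.5789, -0.2196]), 0.045, 1605, np.float64(0.0652)) 0.05884905030378945
cap (array([ 0.5538, -0.2625]), 0.0093, 113, np.float64(0.076))
cap (array([ 0.6088, -0.1783]), 0.0093, 84, np.float64(0.0763))
rim (array([0.5062, 0.1384]), 0.0166, 63, np.float64(0.1144)) [0.5059 0.137  0.1096]
ring (array([ 0.5799, -0.2218]), 0.0433, 195, np.float64(0.0654)) 0.058707698472615144
cap (array([ 0.61  , -0.1745]), 0.0094, 14, np.float64(0.0806))
cap (array([ 0.5526, -0.2597]), 0.0093, 15, np.float64(0.0776))
rim (array([0.508 , 0.1344]), 0.0167, 28, np.float64(0.1142)) [0.5053 0.1314 0.1107]
ring (array([ 0.5803, -0.2202]), 0.0449, 162, np.float64(0.0642)) 0.05954827758804859
cap (array([ 0.552 , -0.2676]), 0.0036, 3, np.float64(0.0784))
cap (array([ 0.6074, -0.1775]), 0.009, 16, np.float64(0.0781))
```

Call:
step_arm --series '[{"x": -0.106, "y": -0.007, "z": 0.15, "roll": 0, "claw": -1}, {"x": -0.106, "y": -0.007, "z": 0.25, "roll": 0, "claw": -1}, {"x": -0.106, "y": -0.007, "z": 0.35, "roll": 0, "claw": -1}, {"x": -0.106, "y": -0.007, "z": 0.45, "roll": 0, "claw": -1}, {"x": -0.106, "y": -0.007, "z": 0.52, "roll": 0, "claw": -1}, {"x": -0.106, "y": -0.007, "z": 0.59, "roll": 0, "claw": -1}, {"x": -0.106, "y": -0.007, "z": 0.65, "roll": 0, "claw": -1}, {"x": -0.106, "y": -0.007, "z": 0.7, "roll": 0, "claw": -1}, {"x": -0.106, "y": -0.007, "z": 0.74, "roll": 0, "claw": -1}, {"x": -0.106, "y": -0.007, "z": 0.753, "roll": 0, "claw": -1}, {"x": -0.106, "y": -0.007, "z": 0.753, "roll": 0, "claw": -1}, {"x": -0.106, "y": -0.007, "z": 0.753, "roll": 0, "claw": -1}]'

```text
time_s: 2.8
tcp_pos: [0.5077, 0.1342, 0.066]
orientation: [[-0.968, 0.25, 0.001], [0.25, 0.968, 0.0], [-0.001, 0.0, -1.0]]
ft_force: [-0.9, -0.4, 0.4]
opening: 0.0856
grip_force: 0.0
```

```bash
python3 look.py w3; python3 meas.py w3
```

```text
2.8 [0.5077 0.1342 0.066 ] [[-0.968, 0.25, 0.001], [0.25, 0.968, 0.0], [-0.001, 0.0, -1.0]] [-0.9 -0.4  0.4]
[[0.251, 0.92, 0.301, 0.432], [0.968, -0.238, -0.077, 0.153], [0.001, 0.311, -0.95, 0.208], [0.0, 0.0, 0.0, 1.0]]
rim (array([0.5045, 0.1362]), 0.045, 6781, np.float64(0.125)) [0.5074 0.137  0.1097]
```

View pics/w3.png

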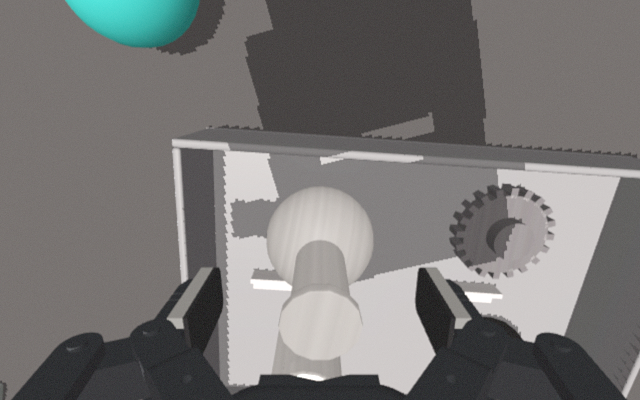

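The rim sits at (320,322), centred between the pads at (205,310) and (430,310). Closing, then lifting.

Call:
step_arm --series '[{"x": 0, "y": 0, "z": 0, "roll": 0, "claw": 1}, {"x": 0, "y": 0, "z": 0, "roll": 0, "claw": 1}, {"x": 0, "y": 0, "z": 0, "roll": 0, "claw": 1}, {"x": 0, "y": 0, "z": 0, "roll": 0, "claw": 1}, {"x": 0, "y": 0, "z": 0, "roll": 0, "claw": 1}, {"x": 0, "y": 0, "z": 0, "roll": 0, "claw": 1}, {"x": 0, "y": 0, "z": 0, "roll": 0, "claw": 1}, {"x": 0, "y": 0, "z": 0, "roll": 0, "claw": 1}, {"x": 0, "y": 0, "z": 0, "roll": 0, "claw": 1}, {"x": 0, "y": 0, "z": 0, "roll": 0, "claw": 1}]' --grip_force 60

```text
time_s: 3.85
tcp_pos: [0.5078, 0.1337, 0.0656]
orientation: [[-0.968, 0.251, 0.001], [0.251, 0.968, 0.0], [-0.001, 0.0, -1.0]]
ft_force: [-0.2, 0.5, 5.1]
opening: 0.0241
grip_force: 58.4
```

Call:
step_arm --series '[{"x": 0, "y": 0, "z": -0.05, "roll": 0, "claw": 1}, {"x": 0, "y": 0, "z": -0.12, "roll": 0, "claw": 1}, {"x": 0, "y": 0, "z": -0.2, "roll": 0, "claw": 1}, {"x": 0, "y": 0, "z": -0.3, "roll": 0, "claw": 1}, {"x": 0, "y": 0, "z": -0.4, "roll": 0, "claw": 1}, {"x": 0, "y": 0, "z": -0.4, "roll": 0, "claw": 1}, {"x": -0.05, "y": -0.1, "z": -0.4, "roll": 0, "claw": 1}, {"x": -0.1, "y": -0.2, "z": -0.4, "roll": 0, "claw": 1}, {"x": -0.15, "y": -0.3, "z": -0.4, "roll": 0, "claw": 1}, {"x": -0.2, "y": -0.4, "z": -0.4, "roll": 0, "claw": 1}, {"x": -0.25, "y": -0.5, "z": -0.4, "roll": 0, "claw": 1}, {"x": -0.3, "y": -0.6, "z": -0.4, "roll": 0, "claw": 1}, {"x": -0.35, "y": -0.7, "z": -0.4, "roll": 0, "claw": 1}, {"x": -0.38, "y": -0.8, "z": -0.4, "roll": 0, "claw": 1}, {"x": -0.38, "y": -0.87, "z": -0.4, "roll": 0, "claw": 1}, {"x": -0.38, "y": -0.9, "z": -0.4, "roll": 0, "claw": 1}, {"x": -0.38, "y": -0.9, "z": -0.4, "roll": 0, "claw": 1}, {"x": -0.38, "y": -0.9, "z": -0.4, "roll": 0, "claw": 1}]'

```text
time_s: 5.65
tcp_pos: [0.5501, -0.1554, 0.185]
orientation: [[-0.968, 0.251, -0.001], [0.251, 0.968, 0.001], [0.001, 0.001, -1.0]]
ft_force: [-0.2, -0.0, -1.8]
opening: 0.0244
grip_force: 58.7
```

```bash
python3 look.py w4; python3 meas.py w4
```

```text
5.65 [ 0.5501 -0.1554  0.185 ] [[-0.968, 0.251, -0.001], [0.251, 0.968, 0.001], [0.001, 0.001, -1.0]] [-0.2 -0.  -1.8]
[[0.251, 0.921, 0.299, 0.474], [0.968, -0.239, -0.077, -0.136], [0.001, 0.309, -0.951, 0.327], [0.0, 0.0, 0.0, 1.0]]
ring (array([ 0.5768, -0.2284]), 0.0368, 1689, np.float64(0.0617)) 0.059413928964645424
cap (array([ 0.5533, -0.2607]), 0.0083, 173, np.float64(0.0762))
cap (array([ 0.554 , -0.2633]), 0.0083, 144, np.float64(0.0767))
```

View pics/w4.png

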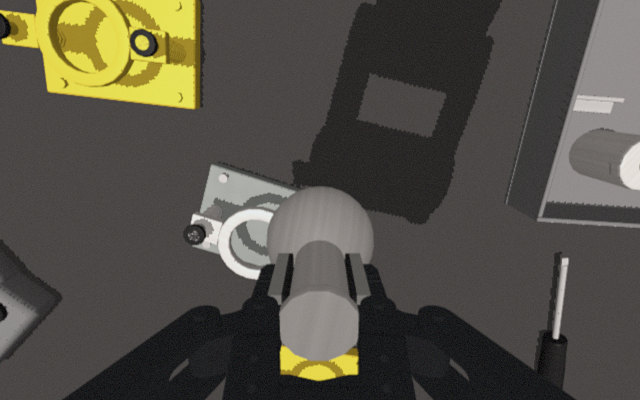

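The flask hangs upright at (320,250). The grey ring is visible at (250,240), beside the left cap at (194,234). The cradle's centre from the caps is (0.581,-0.220).

Call:
step_arm --series '[{"x": -0.08, "y": -0.1, "z": 0, "roll": 0, "claw": 1}, {"x": -0.154, "y": -0.184, "z": 0, "roll": 0, "claw": 1}, {"x": -0.154, "y": -0.184, "z": 0.05, "roll": 0, "claw": 1}, {"x": -0.154, "y": -0.184, "z": 0.1, "roll": 0, "claw": 1}, {"x": -0.154, "y": -0.184, "z": 0.15, "roll": 0, "claw": 1}, {"x": -0.154, "y": -0.184, "z": 0.2, "roll": 0, "claw": 1}, {"x": -0.154, "y": -0.184, "z": 0.23, "roll": 0, "claw": 1}, {"x": -0.154, "y": -0.184, "z": 0.23, "roll": 0, "claw": 1}, {"x": -0.154, "y": -0.184, "z": 0.23, "roll": 0, "claw": 1}]'

```text
time_s: 6.6
tcp_pos: [0.5814, -0.221, 0.117]
orientation: [[-0.968, 0.25, 0.001], [0.25, 0.968, -0.0], [-0.001, -0.0, -1.0]]
ft_force: [0.7, -0.1, -1.0]
opening: 0.0245
grip_force: 58.7
```

```bash
python3 look.py w5; python3 meas.py w5; python3 - <<'E'
from h import *
a=[]
for n,b in (("scene",(210,150,110,90)),("side",(270,190,110,85))):
    p,d,m=grab(n); x,y,w,h=b; a.append(cv2.resize(p[y:y+h,x:x+w],(390,300)))
    np.savez(n+"5.npz",p=p,d=d,w=pts(d,m))
cv2.imwrite("pics/c5.png",np.hstack(a))
E
```

```text
6.6 [ 0.5814 -0.221   0.117 ] [[-0.968, 0.25, 0.001], [0.25, 0.968, -0.0], [-0.001, -0.0, -1.0]] [ 0.7 -0.1 -1. ]
[[0.251, 0.92, 0.301, 0.505], [0.968, -0.239, -0.078, -0.202], [0.0, 0.311, -0.951, 0.259], [0.0, 0.0, 0.0, 1.0]]
ring (array([ 0.58  , -0.2199]), 0.045, 2866, np.float64(0.062)) 0.059309997298011174
cap (array([ 0.6086, -0.1789]), 0.0093, 493, np.float64(0.0765))
cap (array([ 0.5536, -0.2621]), 0.0087, 180, np.float64(0.076))
```

View pics/c5.png

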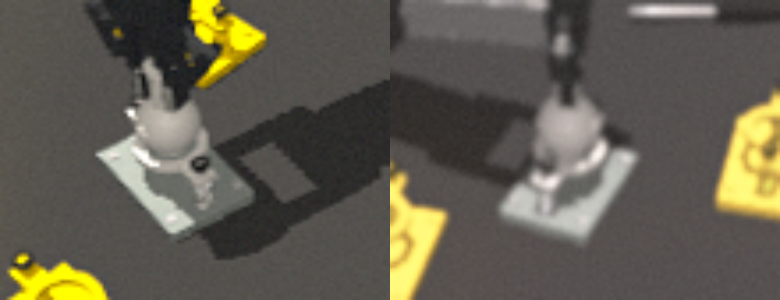

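Both views show the ball centred over the ring, at crop pixels (168,130) and (570,145). Pressing down slowly.

Call:
step_arm --series '[{"x": 0, "y": 0, "z": 0.01, "roll": 0, "claw": 1}, {"x": 0, "y": 0, "z": 0.02, "roll": 0, "claw": 1}, {"x": 0, "y": 0, "z": 0.03, "roll": 0, "claw": 1}, {"x": 0, "y": 0, "z": 0.04, "roll": 0, "claw": 1}, {"x": 0, "y": 0, "z": 0.05, "roll": 0, "claw": 1}, {"x": 0, "y": 0, "z": 0.05, "roll": 0, "claw": 1}]' --grip_force 90

```text
time_s: 7.35
tcp_pos: [0.5814, -0.2212, 0.1015]
orientation: [[-0.968, 0.251, 0.001], [0.251, 0.968, -0.0], [-0.001, 0.0, -1.0]]
ft_force: [2.3, 1.5, 4.6]
opening: 0.0236
grip_force: 87.7
```

Call:
step_arm --series '[{"x": 0, "y": 0, "z": 0.01, "roll": 0, "claw": 1}, {"x": 0, "y": 0, "z": 0.02, "roll": 0, "claw": 1}, {"x": 0, "y": 0, "z": 0.03, "roll": 0, "claw": 1}, {"x": 0, "y": 0, "z": 0.035, "roll": 0, "claw": 1}, {"x": 0, "y": 0, "z": 0.035, "roll": 0, "claw": 1}, {"x": 0, "y": 0, "z": 0.035, "roll": 0, "claw": 1}]'

```text
time_s: 7.95
tcp_pos: [0.5816, -0.2212, 0.092]
orientation: [[-0.968, 0.251, 0.002], [0.251, 0.968, -0.0], [-0.002, 0.0, -1.0]]
ft_force: [1.2, 2.7, 9.2]
opening: 0.0234
grip_force: 87.9
```

Call:
step_arm --series '[{"x": 0, "y": 0, "z": 0.004, "roll": 0, "claw": 1}, {"x": 0, "y": 0, "z": 0.008, "roll": 0, "claw": 1}, {"x": 0, "y": 0, "z": 0.012, "roll": 0, "claw": 1}, {"x": 0, "y": 0, "z": 0.012, "roll": 0, "claw": 1}, {"x": 0, "y": 0, "z": 0.012, "roll": 0, "claw": 1}]'

```text
time_s: 8.45
tcp_pos: [0.5817, -0.2212, 0.0886]
orientation: [[-0.968, 0.251, 0.002], [0.251, 0.968, -0.0], [-0.002, 0.0, -1.0]]
ft_force: [1.1, 3.5, 9.1]
opening: 0.0235
grip_force: 88.1
```

Call:
step_arm --series '[{"x": 0, "y": 0, "z": 0.003, "roll": 0, "claw": 1}, {"x": 0, "y": 0, "z": 0.005, "roll": 0, "claw": 1}, {"x": 0, "y": 0, "z": 0.005, "roll": 0, "claw": 1}, {"x": 0, "y": 0, "z": 0.005, "roll": 0, "claw": 1}]'

```text
time_s: 8.85
tcp_pos: [0.582, -0.2211, 0.0879]
orientation: [[-0.968, 0.251, 0.003], [0.251, 0.968, -0.001], [-0.003, 0.0, -1.0]]
ft_force: [0.5, 4.8, 14.9]
opening: 0.0237
grip_force: 88.6
```

Call:
step_arm --series '[{"x": 0, "y": 0, "z": 0.003, "roll": 0, "claw": 1}, {"x": 0, "y": 0, "z": 0.003, "roll": 0, "claw": 1}, {"x": 0, "y": 0, "z": 0.003, "roll": 0, "claw": 1}, {"x": 0, "y": 0, "z": 0.003, "roll": 0, "claw": 1}]'

```text
time_s: 9.25
tcp_pos: [0.5823, -0.2211, 0.0877]
orientation: [[-0.968, 0.251, 0.004], [0.251, 0.968, -0.001], [-0.005, -0.0, -1.0]]
ft_force: [-0.4, 6.0, 18.9]
opening: 0.0232
grip_force: 88.9
```

```bash
python3 look.py w6; python3 - <<'E'
from h import *
z=np.load("w6.npz"); w=z["w"].reshape(-1,3); p=z["p"].reshape(-1,3)
r=np.hypot(w[:,0]-.581,w[:,1]+.2205); s=(r>.027)&(r<.033)&(p.min(1)>120)&(w[:,2]>.025)&(w[:,2]<.068)
print(s.sum(),np.percentile(w[s,2],[10,50,90]))
E
```

```text
9.25 [ 0.5823 -0.2211  0.0877] [[-0.968, 0.251, 0.004], [0.251, 0.968, -0.001], [-0.005, -0.0, -1.0]] [-0.4  6.  18.9]
[[0.251, 0.919, 0.304, 0.506], [0.968, -0.239, -0.079, -0.202], [0.0, 0.314, -0.949, 0.23], [0.0, 0.0, 0.0, 1.0]]
2643 [0.03899786 0.04066094 0.06594411]
```

View pics/w6.png

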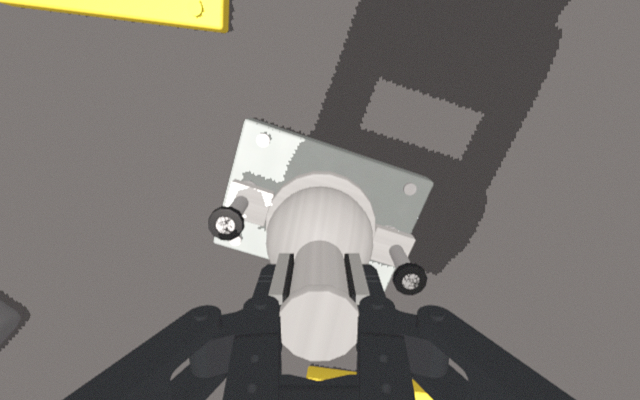

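The ball sits in the ring at (320,220) and the flask is upright. The ring's edge reads about 40 mm, its bottom stop, with 19 N held.

```bash
python3 -c "
from workcell import bot
print(bot.hand_in())"
```

```text
the job is handed in; nothing more can be done
None
```

The flask stands upright in the grey cradle's ring and is held by its neck with about 19 N of push, the ring's edge measuring about 40 mm (its bottom stop); the job is handed in.

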